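# Clip a tube into the reader and hold its shutter slide at the mark

### The job

Take the capped tube from its rest and press it down past the sprung jaw of the tube reader until it lies fully home in the fork clip, its middle midway between the two prongs (cap to either side), with the jaw closed over it, and let go of it. Then take the reader's spring-return shutter slide by its T grip, pull it out until its pointer stands at the index mark, and keep it there: the program finishes while the gripper is still holding the slide at the mark. Leave the dropper bottle and the jar where they are.

Things in the scene. Friction and masses are not known exactly. Their poses are not given: they have to be found in the camera images.
- tube: loose capped sample tube: white, 16 mm in diameter, grey cap 18 mm in diameter, about 30 g. Origin on its axis, 60 mm from the round end and 66 mm from the cap's end; its x axis runs along the tube to the cap (cap from x = 46 to 66 mm). Starts lying level in the rest, its axis 46 mm above the bench
- rest: low grey rest that the tube starts in, fixed: foot plate 60 x 100 mm, 10 mm thick, with two saddles 8 mm thick under the tube's x = -34 and +34 mm (60 mm free between them for fingers), their tops level with the tube's axis. Origin at the centre of its underside; the tube lies along its y
- reader: the tube reader, fixed: low white bench instrument 300 (x) x 310 (y) mm; -x is its front, on the robot's side. Origin at the centre of its underside. Base 12 mm thick; housing 75 mm high along the back from x = 75 mm; fork clip at y = +65 mm, shutter slide at y = -65 mm under a cover 34 mm high
- seat (a point): where the tube's origin belongs when clipped in the reader's fork: 68 mm above the bench, midway between two aluminium prongs 8 mm thick at y = -34 and +34 mm. Axes are the reader's; the seated tube lies along y, cap either way. Each prong has an upward slot 19 mm wide, its far (+x) wall flaring out to 23 mm above the seat. Between the prongs all is 34 mm or more below the seat
- jaw (a joint): hinge angle (rad) of the sprung steel jaw, which shuts both slots from the front (-x) side: 0 closed, grows as it swings to the front, stop at 0.6. Its tips reach over the tube's middle 10 mm above the seat; its ramp rises steeply from there, leaning to the front, to 36 mm above it. The tube pressed straight down pushes it about 0.13 rad aside with 3 to 12 N; it snaps back over the tube
- slide: spring-return shutter slide with a black T grip. Origin at the centre of the grip bar: 12 mm along x, 44 mm along y, 14 mm high, 66 mm above the bench, on a stem 9 x 12 mm; around it nothing is over 34 mm high. Axes are the reader's: it pulls out along -x, travel 78 mm, starts fully in. The spring draws it back with 3 N at first, 0.8 N more per 10 mm
- pointer (a point): tip of the slide's steel pointer, moving with the slide: 55 mm to the -y side of the grip's centre, at the same x, 40 mm below it; axes as the slide
- mark: index mark: dark steel block on the reader's rail beside the pointer, 10 mm along x, 18 mm along y, 14 mm high. Origin at the centre of its underside, 12 mm above the bench; axes are the reader's. It stands 35 to 62 mm out (-x) from where the pointer starts. The pointer is at the mark when both have the same x in the reader's axes
- dropper: bystander: small white dropper bottle with a green cap, 28 mm in diameter, 62 mm high; origin at the centre of its underside
- jar: bystander: white jar with a yellow lid, 60 mm in diameter, 70 mm high; origin at the centre of its underside
Mind the look-alikes: they are no part of the job. What is shaped like the tube but green is not meant.

How it is judged:
On the way, in this order (a step that is already met when the one before it is completed fails the run):
1. the tube, above the fork, pushes the jaw aside (value of joint jaw above 0.07 rad and distance between tube and seat below 0.04 m).
2. the tube is home in the fork, the jaw closed over it, and let go (x of tube in the frame of seat between -0.003 and 0.003 m and y of tube in the frame of seat between -0.009 and 0.009 m and z of tube in the frame of seat between -0.003 and 0.003 m and angle between the x axis of tube and the y axis of seat, either way round below 0.08 rad and value of joint jaw below 0.06 rad and contact force between the fingers and tube below 0.1 N), for 0.3 s.
At the end, for the whole second after the job is handed in: tube in the fork: axis within 3 mm across and in height, 9 mm along, 0.08 rad, jaw under 0.06 rad, fingers off it; slide pointer within 5 mm of the mark's middle along its travel, at rest, held by the fingers (over 2 N), touched by no loose thing; bystanders not displaced (all of step 2 and x of pointer in the frame of mark between -0.005 and 0.005 m and linear speed of slide below 0.01 m/s and contact force between the fingers and slide above 2 N and linear speed of tube below 0.02 m/s and contact force between slide and dropper below 0.2 N and contact force between slide and jar below 0.2 N and contact force between slide and tube below 0.2 N); the arm keeps its last pose, push and grip.
It fails at once if the dropper is moved more than 25 mm or tipped (distance of dropper from where it was at the start of the episode above 0.025 m or angle between dropper's own z axis and vertical above 0.4 rad).
It fails at once if the jar is moved more than 25 mm or tipped (distance of jar from where it was at the start of the episode above 0.025 m or angle between jar's own z axis and vertical above 0.4 rad).
It also fails if it takes over 43 s, if anything falls off the work surface, if the arm or the gripper's body presses on something with over 40 N, if the wrist force passes 120 N, or if a joint passes its speed limit or range.

### The arm

A 6-joint arm with a two-finger parallel gripper is mounted at the origin on the work surface. World frame = base frame: x ahead of the robot, y to its left, z up, the work surface at z = 0. Lengths are in m, angles in rad, forces in N, time in s.
With the tool pointing down it reaches from about 0.375 to 0.9 m from the base axis. Payload 3.1 kg.
Tool frame: the origin (TCP) lies on the centre line of the jaws, within the pads' length; the fingertips stand 19 mm ahead of it and the grasp point (between the pads) is the TCP; z points along the fingers, y is the line along which they close (so a half turn about z gives the same grasp; the last joint's range is limited). The gripper opens to 85 mm and grips with 20 to 120 N. Pads are 22 mm wide; open, the fingers measure 114 mm over their backs; the gripper's body (76 mm by 85 mm) begins 54 mm behind the grasp point. The pads swing forward as they close: fully open they stand 13 mm farther back than shut.
Start: joints at [-1.421, 0.527, 1.433, -0, 1.181, -0.178], TCP at [0.202, -0.591, 0.25] pointing down, gripper open.
Joint ranges: [-3.08, 3.08], [-0.75, 2.2], [0.22, 2.44], [-1.43, 4.57], [0, 2.65], [-2.85, 2.85]. Speed limits (rad/s): [2.79, 2.79, 3.14, 3.14, 3.14, 3.14].

### API

Orientations are given as a unit quaternion [x, y, z, w].
In Python, from bench import sense, cams, ticket, nets gives the robot as it stands.
- The arm moves only by the tool drive_tool, never from a script. Its argument "targets" is a list of rows, each an object with "dp": the shift along the tool's x, y, z in m, a list of three; "rotation": the turn, a rotation vector about the tool's x, y, z in rad, a list of three; "fingers": the finger opening in m, from 0 to 0.0854. In form: [{"dp": [dx, dy, dz], "rotation": [rx, ry, rz], "fingers": fingers}, ...]. A call has 1 to 20 rows; each row shifts and turns the commanded pose from where the row before left it, along the tool's axes as they then stand; what a row does not reach is not made up. A row lasts 1/12 s, in which the tool goes at most 41.7 mm and 7.16 degrees, less where a joint would pass 70% of its speed; a pose out of reach is approached as far as the arm can. A call with a gripper value outside its range is refused whole. The fingers move at their own pace and stop on an object; "grip_force" is the grip in N (left out, the last holds). Time passes only in rows, so rows that do not move let the fingers close. It gives the time, the measured TCP pose, the force, the opening and the grip force at its end, in the units of the state.
- sense(): the state, without advancing time (a new reading comes with each control period).
- cams.snapshot(name): name is "scene" or "top"; returns a dict with "frame" (384x512x3 uint8, red, green, blue), "K" (3x3 intrinsics, pixels), "dist_coeffs" ([k1, k2, p1, p2, k3] as OpenCV has them; the pictures are not rectified), "xyz" and "orientation" of the camera in the world. Camera axes: x right, y up, looking along -z (the intrinsics and any distortion apply to the point x, -y, -z); pixel columns grow to the right and rows downward; lengths in m; the calibration is good to about 2 mm. A picture is of the moment at which its call begins. There is no depth.
- ticket.sign_off(): hands the job in; it is judged then, once.
Trained networks look in a picture, given as the dict that the camera call returned (one of the last four; its "shot" number tells which), for a name from the list of things; names that differ only in an ending like _2 or _b are one class to them, and where a whole thing is asked for, a point or a joint stands for the part that bears it (a point fixed in the world has none). Each returns a list of dicts, best first, with "score" (0 to 1); they miss things now and then, are a little off and sometimes report something else, mostly with a low value. They report only what shows in the picture. A call takes as long as a camera call. They do not tell look-alikes from the thing itself.
- nets.look_for(thing, picture): "extent" ([left, top, right, bottom] in pixels, round what is visible of it).
The state is a dict: "t": time; "qpos": joint angles; "dq": joint speeds; "effort": joint torques, N m; "tcp_pos": TCP position; "ee_rot": TCP orientation; "wrist_force": force on the tool from outside, world axes, zero at the start; "moment": the same for the moment, N m; "gripper_width": opening from 0.0 (shut) to 1.0 (fully open); "gripper_force": force on a finger pad.
Only numpy, scipy, OpenCV 4.12 (cv2) and the standard library are available. Lean on these libraries where they do the work, as an engineer would, in place of code of your own. Each camera call takes 0.05 s, during which the arm holds its last target. There are 200 camera calls.

## Working session

There is one attempt and no reset: what is moved stays moved. The work goes in short steps, Python scripts to look and compute and a tool call to move; the robot and the scene stay as the last step left them, time stands still between calls to the robot, and variables do not carry over. Pictures are saved under pics/ and viewed, at most 10 in all, crops included, and the job is handed in when it is done.

Besides the shell and the picture viewer there is one more tool, called after "Call:" by a JSON object that holds its "fn" and its "kwargs". drive_tool: Moves the arm, as the interface text tells. Its arguments: {"type":"object","properties":{"targets":{"type":"array","items":{"type":"object","properties":{"dp":{"type":"array","items":{"type":"number"}},"rotation":{"type":"array","items":{"type":"number"}},"fingers":{"type":"number"}}}},"grip_force":{"type":"number"}},"required":["targets"]}

```bash
mkdir -p pics
python3 - <<'E'
from bench import sense,cams,nets
import cv2,numpy as np,json
for n in ["scene","top"]:
    p=cams.snapshot(n); cv2.imwrite(f"pics/{n}1.png",cv2.resize(p["frame"][:,:,::-1],(800,600),interpolation=cv2.INTER_CUBIC))
    print(n,p["K"],p["dist_coeffs"],p["xyz"],p["orientation"])
    for t in ["tube","rest","reader","slide","pointer","mark","jaw","dropper","jar"]:
        try: print(t,[(np.round(d["extent"]).tolist(),round(d["score"],2)) for d in nets.look_for(t,p)[:3]])
        except Exception as e: print(t,e)
print(sense())
E
```

```text
scene [[442.71615805   0.         255.96487411]
 [  0.         442.71615805 189.67643593]
 [  0.           0.           1.        ]] [-0.12589531  0.          0.          0.          0.        ] [1.16936624 0.33866744 1.09872172] [0.1478855  0.26348629 0.81889643 0.48796874]
tube [([346.0, 270.0, 390.0, 297.0], 0.71)]
rest [([346.0, 232.0, 383.0, 258.0], 0.61)]
reader [([133.0, 150.0, 274.0, 271.0], 0.95)]
slide [([187.0, 163.0, 208.0, 191.0], 0.79)]
pointer [([188.0, 164.0, 207.0, 191.0], 0.63)]
mark []
jaw [([214.0, 186.0, 239.0, 210.0], 0.47)]
dropper [([319.0, 295.0, 331.0, 309.0], 0.68), ([347.0, 225.0, 392.0, 238.0], 0.68), ([132.0, 155.0, 280.0, 268.0], 0.39)]
jar [([144.0, 127.0, 162.0, 146.0], 0.81)]
top [[388.11552109   0.         259.43591875]
 [  0.         388.11552109 185.8650028 ]
 [  0.           0.           1.        ]] [-0.11834757  0.          0.          0.          0.        ] [ 0.35362359 -0.0064276   1.17456337] [ 0.05928789 -0.05588812 -0.70239847  0.70710526]
tube [([134.0, 194.0, 173.0, 203.0], 0.8), ([103.0, 223.0, 121.0, 262.0], 0.73), ([166.0, 230.0, 179
[... 331 characters left out ...]
8.0], 0.96)]
{'t': 1.0, 'qpos': array([-1.42052556e+00,  5.27469890e-01,  1.43272097e+00,  6.27040998e-06,
        1.18142817e+00, -1.78464743e-01]), 'dq': array([-0.00155432,  0.00056857,  0.00127776, -0.0008855 ,  0.00146527,
        0.00032536]), 'effort': array([-1.78367500e-04, -4.42327845e+01, -1.78424585e+01, -2.57019437e-04,
        7.45230209e-04,  1.12398400e-06]), 'tcp_pos': array([ 0.20182325, -0.59147457,  0.25032223]), 'ee_rot': array([ 9.86522200e-01,  1.63627467e-01,  3.08613634e-06, -1.31460342e-05]), 'wrist_force': array([0.20680005, 1.56092356, 0.39461594]), 'moment': array([ 0.04117636, -0.02202833, -0.01912689]), 'gripper_force': 0.0, 'gripper_width': 1.0004336055164236}
```

View pics/scene1.png

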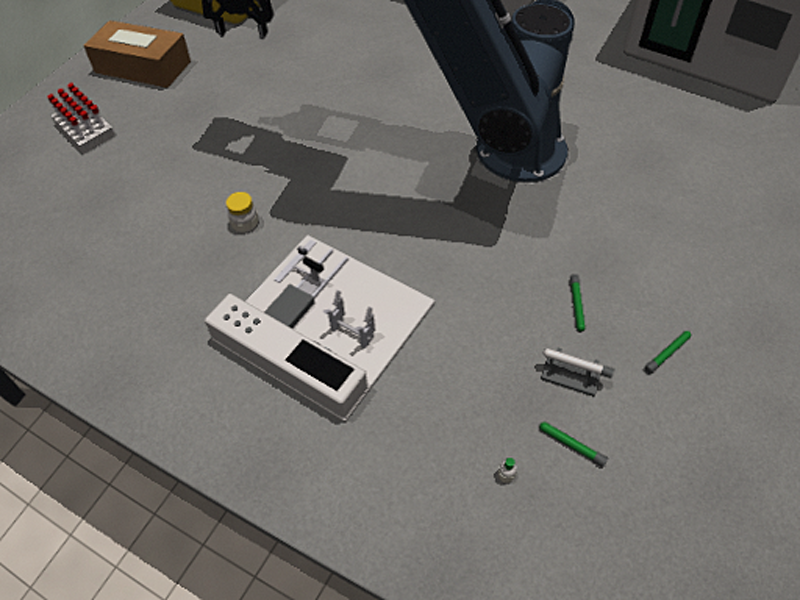

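View pics/top1.png

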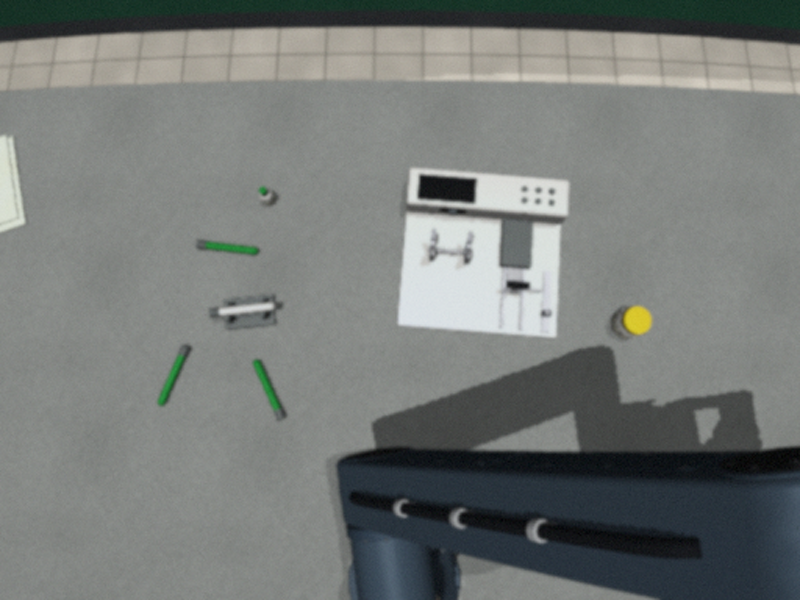

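The scene view shows the reader around (320,330), slide grip at (312,265), fork at (350,325), and the white tube in its rest at (578,362), cap at (608,371). The top view shows the tube at (245,311) with its cap at the left (+y), the reader centre at about (483,252), and the jar at (635,322). I'll take enlarged crops for exact corners.

```bash
cat > h.py <<'E'
import numpy as np,cv2
from scipy.spatial.transform import Rotation as R
def proj(P,c):
    Rm=R.from_quat(c["orientation"]).as_matrix(); q=(np.atleast_2d(P)-np.array(c["xyz"]))@Rm
    q=q*[1,-1,-1]
    return cv2.projectPoints(q.reshape(-1,1,3),np.zeros(3),np.zeros(3),np.array(c["K"]),np.array(c["dist_coeffs"]))[0].reshape(-1,2)
def ray(uv,c,z):
    u=cv2.undistortPoints(np.array(uv,float).reshape(-1,1,2),np.array(c["K"]),np.array(c["dist_coeffs"])).reshape(-1,2)
    d=np.c_[u[:,0],-u[:,1],-np.ones(len(u))]@R.from_quat(c["orientation"]).as_matrix().T
    o=np.array(c["xyz"]); return o+d*((z-o[2])/d[:,2])[:,None]
E
python3 - <<'E'
from bench import cams
import cv2,numpy as np,pickle
from h import *
C={n:cams.snapshot(n) for n in ["scene","top"]}
pickle.dump(C,open("c.pkl","wb"))
f=lambda n,x,y,w,h,k:cv2.resize(C[n]["frame"][y:y+h,x:x+w,::-1],(w*k,h*k),interpolation=cv2.INTER_CUBIC)
cv2.imwrite("pics/a.png",f("scene",128,145,155,130,5))
cv2.imwrite("pics/b.png",f("top",250,102,118,118,5))
a=f("scene",335,222,64,40,6);b=f("top",130,180,64,40,6)
cv2.imwrite("pics/d.png",np.hstack([a,b]))
# rough
t=C["top"]
print("tube ends",ray(np.array([[213,312],[274,308]])*.64,t,.046))
print("front corners",ray(np.array([[399,325],[556,336]])*.64,t,.012))
print("housing",ray(np.array([[410,168],[569,180]])*.64,t,.075))
print("grip",ray(np.array([[517,285]])*.64,t,.073))
E
```

```text
tube ends [[0.49538345 0.36506974 0.046     ]
 [0.50403602 0.24766642 0.046     ]]
front corners [[ 0.4773045   0.01164638  0.012     ]
 [ 0.45743862 -0.2918683   0.012     ]]
housing [[ 0.77155058 -0.00766555  0.075     ]
 [ 0.75105322 -0.31272956  0.075     ]]
grip [[ 0.54629582 -0.20687917  0.073     ]]
```

View pics/a.png

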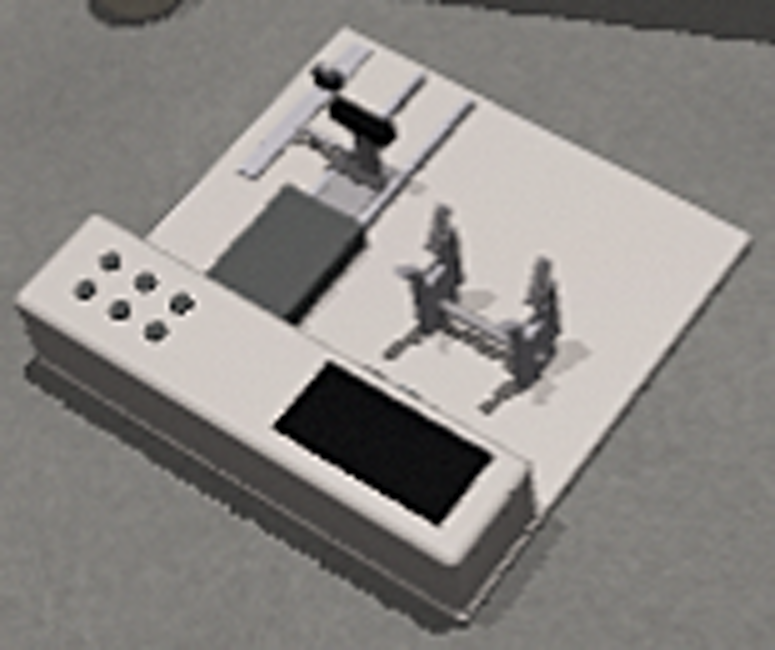

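View pics/b.png

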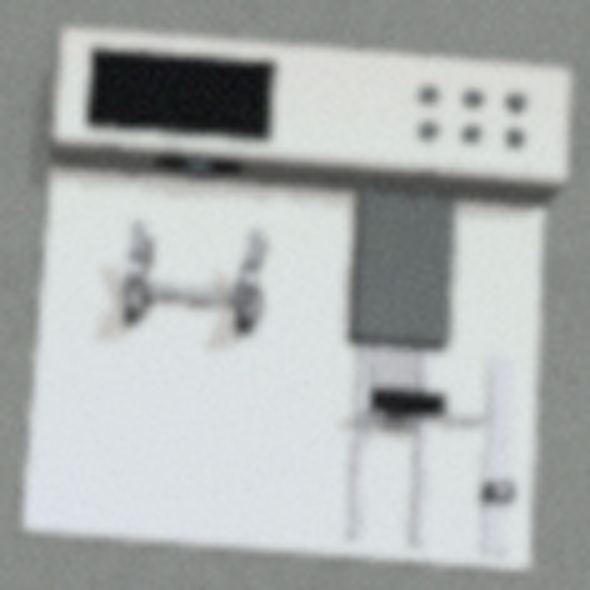

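View pics/d.png

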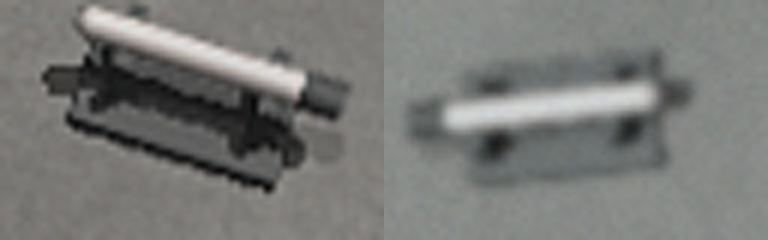

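```bash
cat > fit.py <<'E'
import pickle
from h import *
from scipy.optimize import least_squares
C=pickle.load(open("c.pkl","rb")); s,t=C["scene"],C["top"]
px=lambda p,o,k:(np.array(p,float)+.5)/k-.5+o
S=px([(347,27),(750,237),(452,565),(530,462),(97,213),(17,302)],(128,145),5)
Sm=np.array([(-150,-155,12),(-150,155,12),(150,155,75),(75,155,75),(75,-155,75),(150,-155,75)])/1e3
T=px([(22,530),(532,570),(60,27),(573,70),(52,143),(567,185)],(250,102),5)
Tm=np.array([(-150,155,12),(-150,-155,12),(150,155,75),(150,-155,75),(75,155,75),(75,-155,75)])/1e3
W=lambda p,m:np.c_[np.cos(p[2])*m[:,0]-np.sin(p[2])*m[:,1]+p[0],np.sin(p[2])*m[:,0]+np.cos(p[2])*m[:,1]+p[1],m[:,2]]
def fit(ws,wt):
    f=lambda p:np.r_[ws*(proj(W(p,Sm),s)-S).ravel(),wt*(proj(W(p,Tm),t)-T).ravel()]
    r=least_squares(f,[.61,-.15,-.07]); return r.x,np.round(r.fun,1)
for w in [(1,1),(1,0),(0,1)]: print(w,*fit(*w))
p=fit(1,1)[0]
inv=lambda q:np.c_[(q[:,:2]-p[:2])@np.array([[np.cos(p[2]),-np.sin(p[2])],[np.sin(p[2]),np.cos(p[2])]]),q[:,2]]
print("grip R", inv(ray(px([(407,402)],(250,102),5),t,.073)), inv(ray(px([(362,122)],(128,145),5),s,.066)))
print("mark R", inv(ray(px([(497,492)],(250,102),5),t,.026)), inv(ray(px([(328,75)],(128,145),5),s,.022)))
tt=px([(26,118),(61,115),(271,95)],(130,180),6); ts=px([(347,98),(305,88),(85,17)],(335,222),6)
print("tube top",ray(tt,t,.046),"scene",ray(ts,s,.046))
print("prong tops?", inv(ray(px([(250,300),(135,295)],(250,102),5),t,.068)),inv(ray(px([(443,210),(543,260)],(128,145),5),s,.104)))
print("jar,drop",ray(np.array([[635,320],[266,197]])*.64,t,.03))
E
python3 fit.py
```

```text
(1, 1) [ 0.61620576 -0.14708474 -0.07426314] [-0.7 -1.   0.8 -1.   0.2  0.3  1.2 -0.7 -0.6 -1.8 -2.  -1.3 -1.   0.1
 -0.6  0.2 -0.5 -1.3 -0.1 -1.4 -1.  -0.6  0.4 -0.4]
(1, 0) [ 0.61820796 -0.14528004 -0.07561744] [-0.5 -0.4  1.1 -0.2  0.3  1.2  1.3  0.2 -0.5 -1.2 -1.9 -0.6 -0.  -0.
 -0.  -0.  -0.  -0.  -0.  -0.  -0.  -0.  -0.  -0. ]
(0, 1) [ 0.61453682 -0.14845884 -0.07265061] [-0.  -0.   0.  -0.   0.  -0.   0.  -0.  -0.  -0.  -0.  -0.  -0.4  0.8
 -0.   0.7 -0.2 -0.7  0.3 -1.  -0.6  0.1  0.9  0. ]
grip R [[-0.06407999 -0.06510515  0.073     ]] [[-0.06077183 -0.06421433  0.066     ]]
mark R [[-0.105514   -0.13011781  0.026     ]] [[-0.10376743 -0.13026649  0.022     ]]
tube top [[0.49660283 0.37247798 0.046     ]
 [0.4982619  0.35477562 0.046     ]
 [0.5090975  0.24969941 0.046     ]] scene [[0.49225626 0.37367952 0.046     ]
 [0.49631731 0.35476804 0.046     ]
 [0.50853654 0.25139125 0.046     ]]
prong tops? [[-0.01009708  0.02906362  0.068     ]
 [-0.01258266  0.09633745  0.068     ]] [[-0.01428414  0.03308778  0.104     ]
 [-0.01634024  0.09890131  0.104     ]]
jar,drop [[ 0.4868903  -0.44351792  0.03      ]
 [ 0.72792153  0.2774869   0.03      ]]
```

The crops show clear reader corners, the grip bar (407,402 top crop), mark (497,492), and the fork prongs near (135,295) and (248,300). The seat's x in the reader is not given, so I'll overlay hypotheses on a zoomed fork.

Run:
```python
from fit import *
out=[]
for c,(x,y,w,h),pp in [(s,(202,183,40,48),fit(1,0)[0]),(t,(268,144,40,48),fit(0,1)[0])]:
    k=10;im=cv2.resize(c["frame"][y:y+h,x:x+w,::-1],(w*k,h*k),interpolation=cv2.INTER_CUBIC)
    col=[(0,0,255),(0,255,0),(255,0,0),(0,255,255)]
    for i,xx in enumerate([-.02,-.01,0,.01]):
        for yy in (.027,.103):
            for z in (.034,.068,.078,.104):
                q=(proj(W(pp,np.array([[xx,yy,z]])),c)[0]+.5-(x,y))*k-.5
                cv2.circle(im,tuple(int(v) for v in q),2,col[i],-1)
    out.append(im)
cv2.imwrite("pics/e.png",np.hstack(out))
```

```text
(1, 1) [ 0.61620576 -0.14708474 -0.07426314] [-0.7 -1.   0.8 -1.   0.2  0.3  1.2 -0.7 -0.6 -1.8 -2.  -1.3 -1.   0.1
 -0.6  0.2 -0.5 -1.3 -0.1 -1.4 -1.  -0.6  0.4 -0.4]
(1, 0) [ 0.61820796 -0.14528004 -0.07561744] [-0.5 -0.4  1.1 -0.2  0.3  1.2  1.3  0.2 -0.5 -1.2 -1.9 -0.6 -0.  -0.
 -0.  -0.  -0.  -0.  -0.  -0.  -0.  -0.  -0.  -0. ]
(0, 1) [ 0.61453682 -0.14845884 -0.07265061] [-0.  -0.   0.  -0.   0.  -0.   0.  -0.  -0.  -0.  -0.  -0.  -0.4  0.8
 -0.   0.7 -0.2 -0.7  0.3 -1.  -0.6  0.1  0.9  0. ]
grip R [[-0.06407999 -0.06510515  0.073     ]] [[-0.06077183 -0.06421433  0.066     ]]
mark R [[-0.105514   -0.13011781  0.026     ]] [[-0.10376743 -0.13026649  0.022     ]]
tube top [[0.49660283 0.37247798 0.046     ]
 [0.4982619  0.35477562 0.046     ]
 [0.5090975  0.24969941 0.046     ]] scene [[0.49225626 0.37367952 0.046     ]
 [0.49631731 0.35476804 0.046     ]
 [0.50853654 0.25139125 0.046     ]]
prong tops? [[-0.01009708  0.02906362  0.068     ]
 [-0.01258266  0.09633745  0.068     ]] [[-0.01428414  0.03308778  0.104     ]
 [-0.01634024  0.09890131  0.104     ]]
jar,drop [[ 0.4868903  -0.44351792  0.03      ]
 [ 0.72792153  0.2774869   0.03      ]]
```

View pics/e.png

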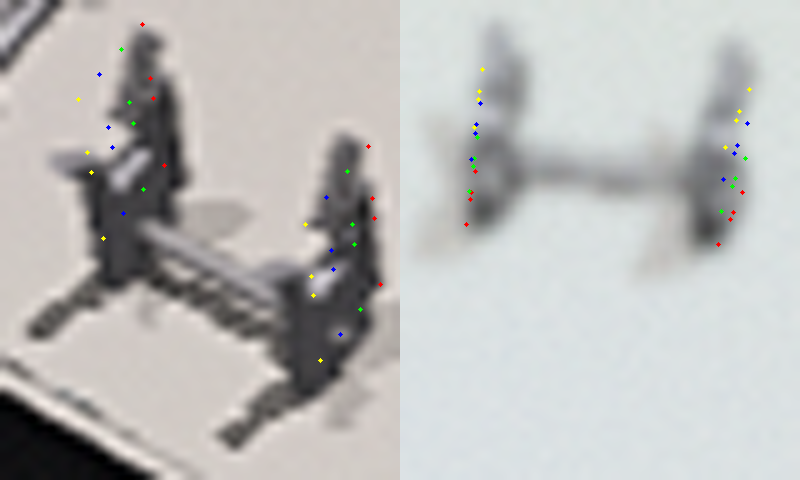

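The overlay puts the far walls' tops at about x = +0.02 and the ramp tops at about x = -0.016 in the reader's frame. The seat is therefore at reader x≈0, world ≈ (0.621, -0.082, 0.068). The tube's origin is ≈ (0.502, 0.310) with its yaw at +0.117 from y. Now I'll move.

Call:
{"fn": "drive_tool", "kwargs": {"targets": [{"dp":[0,0,0],"rotation":[0,0,-0.1133],"fingers":0.0854},{"dp":[0,0,0],"rotation":[0,0,-0.1133],"fingers":0.0854},{"dp":[0,0,0],"rotation":[0,0,-0.1133],"fingers":0.0854},{"dp":[0,0,0],"rotation":[0,0,-0.1133],"fingers":0.0854},{"dp":[0,0,0],"rotation":[0,0,-0.1133],"fingers":0.0854},{"dp":[0,0,0],"rotation":[0,0,-0.1133],"fingers":0.0854},{"dp":[0,0,0],"rotation":[0,0,-0.1133],"fingers":0.0854},{"dp":[0,0,0],"rotation":[0,0,-0.1133],"fingers":0.0854},{"dp":[0,0,0],"rotation":[0,0,-0.1133],"fingers":0.0854},{"dp":[0,0,0],"rotation":[0,0,-0.1133],"fingers":0.0854},{"dp":[0,0,0],"rotation":[0,0,-0.1133],"fingers":0.0854},{"dp":[0,0,0],"rotation":[0,0,-0.1133],"fingers":0.0854}]}}

```text
t: 2.1
tcp_pos: [0.2018, -0.5915, 0.2503]
ee_rot: [0.662, 0.749, 0.0, -0.0]
wrist_force: [-1.0, -0.4, -0.3]
gripper_width: 0.997
gripper_force: 0.0
```

Call:
{"fn": "drive_tool", "kwargs": {"targets": [{"dp":[0.02,0.036,0],"rotation":[0,0,0],"fingers":0.0854},{"dp":[0.02,0.036,0],"rotation":[0,0,0],"fingers":0.0854},{"dp":[0.02,0.036,0],"rotation":[0,0,0],"fingers":0.0854},{"dp":[0.02,0.036,0],"rotation":[0,0,0],"fingers":0.0854},{"dp":[0.02,0.036,0],"rotation":[0,0,0],"fingers":0.0854},{"dp":[0.02,0.036,0],"rotation":[0,0,0],"fingers":0.0854},{"dp":[0.02,0.036,0],"rotation":[0,0,0],"fingers":0.0854},{"dp":[0.02,0.036,0],"rotation":[0,0,0],"fingers":0.0854},{"dp":[0.02,0.036,0],"rotation":[0,0,0],"fingers":0.0854}]}}

```text
t: 2.85
tcp_pos: [0.504, -0.3733, 0.2505]
ee_rot: [0.664, 0.747, -0.0, 0.0]
wrist_force: [-0.7, -1.2, -0.1]
gripper_width: 0.999
gripper_force: 0.0
```

Call:
{"fn": "drive_tool", "kwargs": {"targets": [{"dp":[0.038,0.004,0],"rotation":[0,0,0],"fingers":0.0854},{"dp":[0.038,0.004,0],"rotation":[0,0,0],"fingers":0.0854},{"dp":[0.038,0.004,0],"rotation":[0,0,0],"fingers":0.0854},{"dp":[0.038,0.004,0],"rotation":[0,0,0],"fingers":0.0854},{"dp":[0.038,0.004,0],"rotation":[0,0,0],"fingers":0.0854},{"dp":[0.038,0.004,0],"rotation":[0,0,0],"fingers":0.0854},{"dp":[0.038,0.004,0],"rotation":[0,0,0],"fingers":0.0854},{"dp":[0.038,0.004,0],"rotation":[0,0,0],"fingers":0.0854},{"dp":[0.038,0.004,0],"rotation":[0,0,0],"fingers":0.0854},{"dp":[0.038,0.004,0],"rotation":[0,0,0],"fingers":0.0854},{"dp":[0.038,0.004,0],"rotation":[0,0,0],"fingers":0.0854},{"dp":[0.038,0.004,0],"rotation":[0,0,0],"fingers":0.0854},{"dp":[0.038,0.004,0],"rotation":[0,0,0],"fingers":0.0854},{"dp":[0.038,0.004,0.02],"rotation":[0,0,0],"fingers":0.0854},{"dp":[0.038,0.004,0.02],"rotation":[0,0,0],"fingers":0.0854},{"dp":[0.038,0.004,0.02],"rotation":[0,0,0],"fingers":0.0854},{"dp":[0.038,0.004,0.02],"rotation":[0,0,0],"fingers":0.0854},{"dp":[0.034,0.012,0.02],"rotation":[0,0,0],"fingers":0.0854},{"dp":[0,0,0.01],"rotation":[0,0,0],"fingers":0.0854},{"dp":[0,0,0],"rotation":[0,0,0],"fingers":0.0854}]}}

```text
t: 4.52
tcp_pos: [0.5006, 0.306, 0.1404]
ee_rot: [0.663, 0.749, -0.002, -0.001]
wrist_force: [-0.2, -0.9, 0.9]
gripper_width: 0.998
gripper_force: 0.0
```

Call:
{"fn": "drive_tool", "kwargs": {"targets": [{"dp":[0.0035,0.002,0.015],"rotation":[0,0,0],"fingers":0.0854},{"dp":[0,0,0.02],"rotation":[0,0,0],"fingers":0.0854},{"dp":[0,0,0.02],"rotation":[0,0,0],"fingers":0.0854},{"dp":[0,0,0.02],"rotation":[0,0,0],"fingers":0.0854},{"dp":[0,0,0.015],"rotation":[0,0,0],"fingers":0.0854},{"dp":[0,0,0.004],"rotation":[0,0,0],"fingers":0.0854},{"dp":[0,0,0],"rotation":[0,0,0],"fingers":0.0854},{"dp":[0,0,0],"rotation":[0,0,0],"fingers":0.0854}]}}

```text
t: 5.18
tcp_pos: [0.5045, 0.3079, 0.05]
ee_rot: [0.665, 0.747, 0.0, 0.0]
wrist_force: [0.2, 0.4, -0.8]
gripper_width: 1.0
gripper_force: 0.0
```

Run:
```python
from bench import sense,cams
import cv2,numpy as np,pickle
from h import *
o=[]
p=sense()["tcp_pos"];print(p)
for n in ["scene","top"]:
    c=cams.snapshot(n);x,y=(335,205) if n=="scene" else (120,165)
    im=cv2.resize(c["frame"][y:y+64,x:x+66,::-1],None,fx=6,fy=6,interpolation=cv2.INTER_CUBIC)
    for q in proj(np.array([p,[.5022,.3096,.046]]),c): cv2.circle(im,tuple(int(v) for v in (q+.5-(x,y))*6),3,(0,0,255),-1)
    o.append(im)
cv2.imwrite("pics/f.png",np.hstack(o))
```

```text
[0.50454137 0.30791874 0.05000837]
```

View pics/f.png

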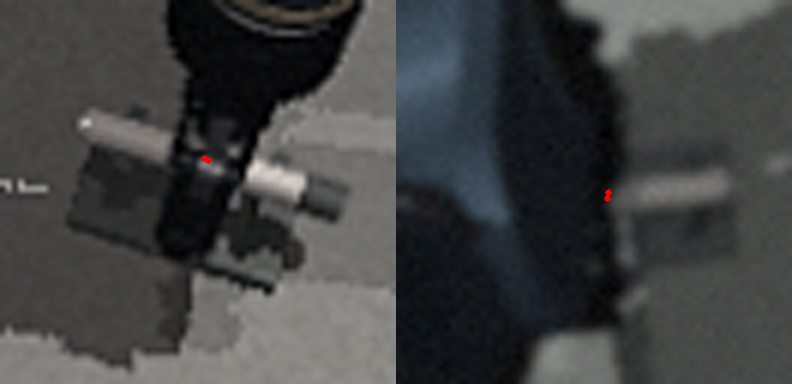

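The fingers straddle the tube close to its middle (red dots at (207,160) and (607,195)). I'll lower and grip.

Call:
{"fn": "drive_tool", "kwargs": {"grip_force": 45, "targets": [{"dp":[0.002,-0.002,0.003],"rotation":[0,0,0],"fingers":0.05},{"dp":[0,0,0],"rotation":[0,0,0],"fingers":0.03},{"dp":[0,0,0],"rotation":[0,0,0],"fingers":0.02},{"dp":[0,0,0],"rotation":[0,0,0],"fingers":0.0},{"dp":[0,0,0],"rotation":[0,0,0],"fingers":0.0},{"dp":[0,0,0],"rotation":[0,0,0],"fingers":0.0},{"dp":[0,0,0],"rotation":[0,0,0],"fingers":0.0},{"dp":[0,0,0],"rotation":[0,0,0],"fingers":0.0}]}}

```text
t: 5.95
tcp_pos: [0.5016, 0.3103, 0.0462]
ee_rot: [0.664, 0.747, 0.0, 0.0]
wrist_force: [-0.7, 0.3, 1.6]
gripper_width: 0.17
gripper_force: 43.8
```

Call:
{"fn": "drive_tool", "kwargs": {"targets": [{"dp":[0,0,-0.01],"rotation":[0,0,0],"fingers":0},{"dp":[0,0,-0.02],"rotation":[0,0,0],"fingers":0},{"dp":[0,0,-0.03],"rotation":[0,0,0],"fingers":0},{"dp":[0,0,-0.03],"rotation":[0,0,0.095],"fingers":0},{"dp":[0,0,-0.024],"rotation":[0,0,0.095],"fingers":0},{"dp":[-0.0348,0.0134,0],"rotation":[0,0,0],"fingers":0},{"dp":[-0.0348,0.0134,0],"rotation":[0,0,0],"fingers":0},{"dp":[-0.0348,0.0134,0],"rotation":[0,0,0],"fingers":0},{"dp":[-0.0348,0.0134,0],"rotation":[0,0,0],"fingers":0},{"dp":[-0.0348,0.0134,0],"rotation":[0,0,0],"fingers":0},{"dp":[-0.0348,0.0134,0],"rotation":[0,0,0],"fingers":0},{"dp":[-0.0348,0.0134,0],"rotation":[0,0,0],"fingers":0},{"dp":[-0.0348,0.0134,0],"rotation":[0,0,0],"fingers":0},{"dp":[-0.0348,0.0134,0],"rotation":[0,0,0],"fingers":0},{"dp":[-0.0348,0.0134,0],"rotation":[0,0,0],"fingers":0},{"dp":[-0.0348,0.0134,0],"rotation":[0,0,0],"fingers":0},{"dp":[0,0,0],"rotation":[0,0,0],"fingers":0},{"dp":[0,0,0],"rotation":[0,0,0],"fingers":0},{"dp":[0,0,0],"rotation":[0,0,0],"fingers":0}]}}

```text
t: 7.53
tcp_pos: [0.6202, -0.0821, 0.1601]
ee_rot: [0.733, 0.681, -0.0, -0.001]
wrist_force: [-0.8, 0.5, -0.4]
gripper_width: 0.168
gripper_force: 43.9
```

Run:
```python
from bench import sense,cams,nets
import cv2,numpy as np,pickle
from h import *
o=[]
s=sense();p=s["tcp_pos"];r=R.from_quat(s["ee_rot"]).as_matrix();print(p,np.arctan2(r[1,0],r[0,0])-np.pi/2,r[:,2])
ax=r[:,0]
for n in ["scene","top"]:
    c=cams.snapshot(n);x,y=(188,150) if n=="scene" else (245,120)
    print(n,nets.look_for("tube",c)[:1])
    im=cv2.resize(c["frame"][y:y+80,x:x+80,::-1],None,fx=5,fy=5,interpolation=cv2.INTER_CUBIC)
    for q in proj(np.array([p+a*ax for a in (-.06,.046,.066)]+[[.621,-.0823,.068]]),c): cv2.circle(im,tuple(int(v) for v in (q+.5-(x,y))*5),2,(0,0,255),-1)
    o.append(im)
cv2.imwrite("pics/g.png",np.hstack(o))
```

```text
[ 0.62022237 -0.0820808   0.16006234] -0.07331396847435867 [-1.07452362e-03  7.57986823e-04 -9.99999135e-01]
scene [{'extent': [348.7, 271.3, 392.0, 300.5], 'score': 0.83}]
top [{'extent': [101.9, 239.8, 113.8, 260.1], 'score': 0.63}]
```

View pics/g.png

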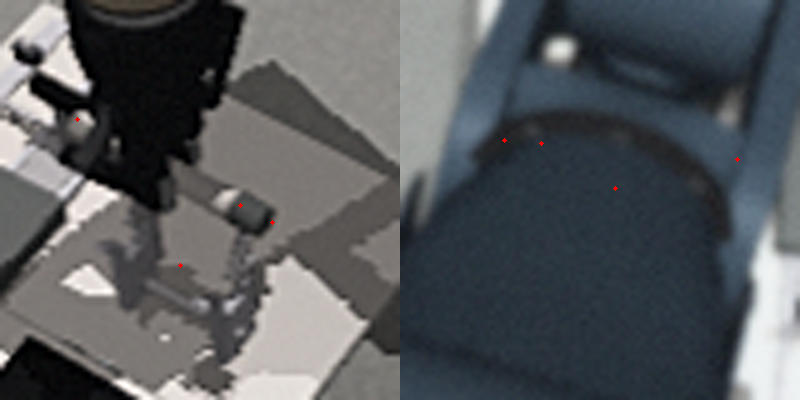

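The tube hangs level over the fork, with its ends on the predicted dots at (78,119) and (272,222). I'll descend slowly and watch the force.

Call:
{"fn": "drive_tool", "kwargs": {"targets": [{"dp":[0,0.001,0.02],"rotation":[0,0,0],"fingers":0},{"dp":[0,0,0.025],"rotation":[0,0,0],"fingers":0},{"dp":[0,0,0.01],"rotation":[0,0,0],"fingers":0},{"dp":[0,0,0.005],"rotation":[0,0,0],"fingers":0},{"dp":[0,0,0.004],"rotation":[0,0,0],"fingers":0},{"dp":[0,0,0],"rotation":[0,0,0],"fingers":0}]}}

```text
t: 8.23
tcp_pos: [0.6218, -0.0819, 0.0958]
ee_rot: [0.732, 0.681, -0.0, -0.0]
wrist_force: [0.4, -0.1, -0.7]
gripper_width: 0.172
gripper_force: 43.9
```

Call:
{"fn": "drive_tool", "kwargs": {"targets": [{"dp":[0,0,0.003],"rotation":[0,0,0],"fingers":0},{"dp":[0,0,0.003],"rotation":[0,0,0],"fingers":0},{"dp":[0,0,0],"rotation":[0,0,0],"fingers":0}]}}

```text
t: 8.48
tcp_pos: [0.622, -0.0823, 0.0902]
ee_rot: [0.732, 0.681, 0.0, 0.0]
wrist_force: [-0.3, -0.6, -0.4]
gripper_width: 0.168
gripper_force: 43.9
```

Call:
{"fn": "drive_tool", "kwargs": {"targets": [{"dp":[0,0,0.003],"rotation":[0,0,0],"fingers":0},{"dp":[0,0,0.002],"rotation":[0,0,0],"fingers":0},{"dp":[0,0,0],"rotation":[0,0,0],"fingers":0}]}}

```text
t: 8.73
tcp_pos: [0.6235, -0.0827, 0.0857]
ee_rot: [0.732, 0.681, 0.001, 0.002]
wrist_force: [3.0, -0.4, 1.7]
gripper_width: 0.173
gripper_force: 44.0
```

Call:
{"fn": "drive_tool", "kwargs": {"targets": [{"dp":[0,0,0.002],"rotation":[0,0,0],"fingers":0},{"dp":[0,0,0.002],"rotation":[0,0,0],"fingers":0},{"dp":[0,0,0],"rotation":[0,0,0],"fingers":0}]}}

```text
t: 8.98
tcp_pos: [0.6244, -0.0829, 0.0836]
ee_rot: [0.732, 0.681, 0.002, 0.003]
wrist_force: [0.8, -0.4, 10.9]
gripper_width: 0.169
gripper_force: 45.1
```

Call:
{"fn": "drive_tool", "kwargs": {"targets": [{"dp":[0,0,0.002],"rotation":[0,0,0],"fingers":0},{"dp":[0,0,0.001],"rotation":[0,0,0],"fingers":0},{"dp":[0,0,0],"rotation":[0,0,0],"fingers":0}]}}

```text
t: 9.23
tcp_pos: [0.6245, -0.0829, 0.0832]
ee_rot: [0.732, 0.681, 0.002, 0.003]
wrist_force: [-3.0, 1.7, 25.1]
gripper_width: 0.175
gripper_force: 46.5
```

Run:
```python
from bench import sense,cams
import cv2,numpy as np
from h import *
o=[]
s=sense();p=s["tcp_pos"];r=R.from_quat(s["ee_rot"]).as_matrix();print(s["wrist_force"],s["moment"],r.round(4))
c=cams.snapshot("scene");x,y=188,160
im=cv2.resize(c["frame"][y:y+75,x:x+75,::-1],None,fx=8,fy=8,interpolation=cv2.INTER_CUBIC)
im=cv2.convertScaleAbs(im,alpha=1.6,beta=10)
for q in proj(np.array([p+a*r[:,0] for a in (-.06,.046,.066)]),c): cv2.circle(im,tuple(int(v) for v in (q+.5-(x,y))*8),2,(0,0,255),-1)
cv2.imwrite("pics/i.png",im)
```

```text
[-3.01886847  1.71723717 25.12710214] [ 0.21059129  0.42634529 -0.02036683] [[ 0.0723  0.9974  0.0069]
 [ 0.9974 -0.0723 -0.0021]
 [-0.0015  0.007  -1.    ]]
```

View pics/i.png

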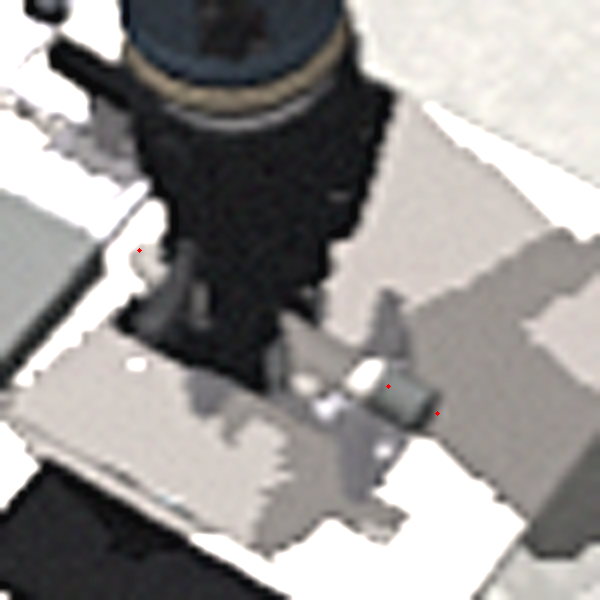

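The tube is stopped 15 mm above the seat with 25 N up and Fx negative. The jaw has pushed it against the far wall's flare (wall top near (325,405)). I'll ease up, shift 4 mm to the front and press again.

Call:
{"fn": "drive_tool", "kwargs": {"targets": [{"dp":[0,0,-0.005],"rotation":[0,0,0],"fingers":0},{"dp":[0,-0.002,0],"rotation":[0,0,0],"fingers":0},{"dp":[0,-0.002,0],"rotation":[0,0,0],"fingers":0},{"dp":[0,0,0],"rotation":[0,0,0],"fingers":0}]}}

```text
t: 9.62
tcp_pos: [0.6209, -0.0827, 0.0851]
ee_rot: [0.732, 0.681, 0.002, 0.003]
wrist_force: [3.4, 0.3, 10.2]
gripper_width: 0.169
gripper_force: 45.3
```

Call:
{"fn": "drive_tool", "kwargs": {"targets": [{"dp":[0,0,0.002],"rotation":[0,0,0],"fingers":0},{"dp":[0,0,0.002],"rotation":[0,0,0],"fingers":0},{"dp":[0,0,0],"rotation":[0,0,0],"fingers":0}]}}

```text
t: 9.87
tcp_pos: [0.6209, -0.0829, 0.0799]
ee_rot: [0.732, 0.681, 0.002, 0.003]
wrist_force: [5.3, -0.9, 4.6]
gripper_width: 0.172
gripper_force: 44.7
```

Call:
{"fn": "drive_tool", "kwargs": {"targets": [{"dp":[0,0,0.002],"rotation":[0,0,0],"fingers":0},{"dp":[0,0,0.002],"rotation":[0,0,0],"fingers":0},{"dp":[0,0,0],"rotation":[0,0,0],"fingers":0}]}}

```text
t: 10.12
tcp_pos: [0.6207, -0.0828, 0.0752]
ee_rot: [0.732, 0.681, 0.002, 0.003]
wrist_force: [5.5, -1.5, 1.3]
gripper_width: 0.17
gripper_force: 44.4
```

Call:
{"fn": "drive_tool", "kwargs": {"targets": [{"dp":[0,0,0.002],"rotation":[0,0,0],"fingers":0},{"dp":[0,0,0.002],"rotation":[0,0,0],"fingers":0},{"dp":[0,0,0],"rotation":[0,0,0],"fingers":0}]}}

```text
t: 10.37
tcp_pos: [0.6181, -0.0822, 0.07]
ee_rot: [0.732, 0.681, -0.0, 0.0]
wrist_force: [3.9, -1.0, -1.0]
gripper_width: 0.173
gripper_force: 44.2
```

Call:
{"fn": "drive_tool", "kwargs": {"targets": [{"dp":[0,0.001,0.001],"rotation":[0,0,0],"fingers":0},{"dp":[0,0,0.001],"rotation":[0,0,0],"fingers":0},{"dp":[0,0,0.001],"rotation":[0,0,0],"fingers":0},{"dp":[0,0,0],"rotation":[0,0,0],"fingers":0}]}}

```text
t: 10.7
tcp_pos: [0.6183, -0.0819, 0.0682]
ee_rot: [0.732, 0.681, -0.0, -0.001]
wrist_force: [-0.5, -0.8, 3.0]
gripper_width: 0.167
gripper_force: 44.7
```

Call:
{"fn": "drive_tool", "kwargs": {"targets": [{"dp":[0,0,0],"rotation":[0,0,0],"fingers":0.03},{"dp":[0,0,0],"rotation":[0,0,0],"fingers":0.045},{"dp":[0,0,0],"rotation":[0,0,0],"fingers":0.045},{"dp":[0,0,0],"rotation":[0,0,0],"fingers":0.045},{"dp":[0,0,0],"rotation":[0,0,0],"fingers":0.045},{"dp":[0,0,0],"rotation":[0,0,0],"fingers":0.045}]}}

```text
t: 11.2
tcp_pos: [0.6187, -0.082, 0.0679]
ee_rot: [0.732, 0.681, -0.0, -0.0]
wrist_force: [-0.4, -0.5, 0.1]
gripper_width: 0.528
gripper_force: 0.0
```

Call:
{"fn": "drive_tool", "kwargs": {"targets": [{"dp":[0,0,-0.005],"rotation":[0,0,0],"fingers":0.045},{"dp":[0,0,-0.01],"rotation":[0,0,0],"fingers":0.045},{"dp":[0,0,-0.02],"rotation":[0,0,0],"fingers":0.045},{"dp":[0,0,-0.03],"rotation":[0,0,0],"fingers":0.045},{"dp":[0,0,-0.03],"rotation":[0,0,0],"fingers":0.045},{"dp":[0,0,0],"rotation":[0,0,0],"fingers":0.045},{"dp":[0,0,0],"rotation":[0,0,0],"fingers":0.045}]}}

```text
t: 11.78
tcp_pos: [0.6205, -0.0825, 0.1663]
ee_rot: [0.732, 0.681, 0.002, 0.003]
wrist_force: [-0.5, -0.9, -0.3]
gripper_width: 0.531
gripper_force: 0.0
```

The press reached z = 0.068 with floor contact, and the tube was released there. Next is the slide grip at about (0.5475, -0.207).

Call:
{"fn": "drive_tool", "kwargs": {"targets": [{"dp":[-0.0216,-0.0106,0],"rotation":[0,0,0],"fingers":0.06},{"dp":[-0.0216,-0.0106,0],"rotation":[0,0,0],"fingers":0.06},{"dp":[-0.0216,-0.0106,0],"rotation":[0,0,0],"fingers":0.06},{"dp":[-0.0216,-0.0106,0],"rotation":[0,0,0],"fingers":0.06},{"dp":[-0.0216,-0.0106,0],"rotation":[0,0,0],"fingers":0.06},{"dp":[-0.0216,-0.0106,0],"rotation":[0,0,0],"fingers":0.06},{"dp":[0,0,0.02],"rotation":[0,0,0],"fingers":0.06},{"dp":[0,0,0.025],"rotation":[0,0,0],"fingers":0.06},{"dp":[0,0,0.01],"rotation":[0,0,0],"fingers":0.06},{"dp":[0,0,0],"rotation":[0,0,0],"fingers":0.06},{"dp":[0,0,0],"rotation":[0,0,0],"fingers":0.06}]}}

```text
t: 12.7
tcp_pos: [0.5456, -0.2061, 0.1072]
ee_rot: [0.732, 0.681, -0.0, -0.001]
wrist_force: [-0.3, 0.3, -0.7]
gripper_width: 0.701
gripper_force: 0.0
```

Call:
{"fn": "drive_tool", "kwargs": {"targets": [{"dp":[0,0,0.01],"rotation":[0,0,0],"fingers":0.06},{"dp":[0,0,0.01],"rotation":[0,0,0],"fingers":0.06},{"dp":[0,0,0.01],"rotation":[0,0,0],"fingers":0.06},{"dp":[0,0,0.01],"rotation":[0,0,0],"fingers":0.06},{"dp":[0,0,0.003],"rotation":[0,0,0],"fingers":0.06},{"dp":[0,0,0],"rotation":[0,0,0],"fingers":0.06}]}}

```text
t: 13.2
tcp_pos: [0.5453, -0.2062, 0.0636]
ee_rot: [0.732, 0.681, -0.0, -0.001]
wrist_force: [0.1, -0.3, -0.2]
gripper_width: 0.7
gripper_force: 0.0
```

Call:
{"fn": "drive_tool", "kwargs": {"grip_force": 60, "targets": [{"dp":[0,0,-0.002],"rotation":[0,0,0],"fingers":0.04},{"dp":[0,0,0],"rotation":[0,0,0],"fingers":0.02},{"dp":[0,0,0],"rotation":[0,0,0],"fingers":0},{"dp":[0,0,0],"rotation":[0,0,0],"fingers":0},{"dp":[0,0,0],"rotation":[0,0,0],"fingers":0},{"dp":[0,0,0],"rotation":[0,0,0],"fingers":0},{"dp":[0,0,0],"rotation":[0,0,0],"fingers":0},{"dp":[0,0,0],"rotation":[0,0,0],"fingers":0}]}}

```text
t: 13.87
tcp_pos: [0.5473, -0.207, 0.0678]
ee_rot: [0.732, 0.681, 0.001, 0.001]
wrist_force: [2.8, 1.4, 4.6]
gripper_width: 0.133
gripper_force: 59.6
```

Call:
{"fn": "drive_tool", "kwargs": {"targets": [{"dp":[0,-0.006,0],"rotation":[0,0,0],"fingers":0},{"dp":[0,-0.006,0],"rotation":[0,0,0],"fingers":0},{"dp":[0,-0.006,0],"rotation":[0,0,0],"fingers":0},{"dp":[0,-0.006,0],"rotation":[0,0,0],"fingers":0},{"dp":[0,-0.006,0],"rotation":[0,0,0],"fingers":0},{"dp":[0,-0.006,0],"rotation":[0,0,0],"fingers":0},{"dp":[0,-0.006,0],"rotation":[0,0,0],"fingers":0},{"dp":[0,0,0],"rotation":[0,0,0],"fingers":0},{"dp":[0,0,0],"rotation":[0,0,0],"fingers":0},{"dp":[0,0,0],"rotation":[0,0,0],"fingers":0}]}}

```text
t: 14.7
tcp_pos: [0.506, -0.204, 0.0678]
ee_rot: [0.732, 0.681, 0.001, 0.002]
wrist_force: [7.0, 2.9, 4.3]
gripper_width: 0.127
gripper_force: 59.5
```

Run:
```python
from bench import sense,cams
import cv2,numpy as np
from h import *
s=sense();p=s["tcp_pos"];print(p,s["wrist_force"],s["gripper_force"])
r=-.0735;ex=np.array([np.cos(r),np.sin(r),0]);ey=np.array([-np.sin(r),np.cos(r),0])
print("pull",(p-np.array([.5473,-.207,.0678]))@ex)
o=[]
for n,(x,y,w,h),k in [("scene",(170,140,80,75),5),("top",(250,135,80,75),5)]:
    c=cams.snapshot(n)
    im=cv2.convertScaleAbs(cv2.resize(c["frame"][y:y+h,x:x+w,::-1],None,fx=k,fy=k,interpolation=cv2.INTER_CUBIC),alpha=1.1)
    pt=p-.055*ey; pt[2]=.026
    se=np.array([.6187,-.082,.068])
    P=[pt]+[se+a*ey for a in(-.06,.046,.066)]
    for q in proj(np.array(P),c): cv2.circle(im,tuple(int(v) for v in (q+.5-(x,y))*k),2,(0,0,255),-1)
    o.append(im)
cv2.imwrite("pics/j.png",np.hstack(o))
```

```text
[ 0.50602979 -0.20403838  0.06779603] [6.99163389 2.94811988 4.3166237 ] 59.52131152153015
pull -0.04137626864450378
```

View pics/j.png

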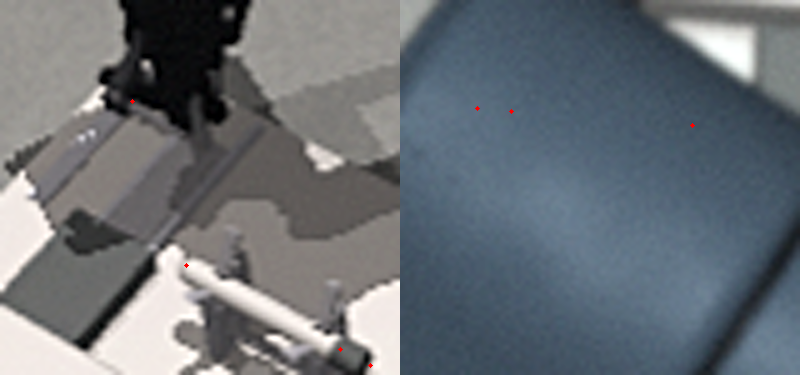

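The tube lies in the fork, the jaw tips are over it at (235,240) and (335,290), and the cap end is at (367,362). The pointer itself is hidden in the scene view near (132,100). I'll measure the tube's cap boundary and the width profile numerically.

Run:
```python
from bench import cams,nets
import cv2,numpy as np
from h import *
c=cams.snapshot("scene"); g=cv2.cvtColor(c["frame"],cv2.COLOR_RGB2GRAY).astype(np.float32)
r=-.0735;ex=np.array([np.cos(r),np.sin(r),0]);ey=np.array([-np.sin(r),np.cos(r),0]);se=np.array([.6187,-.082,.068])
S=lambda P:cv2.remap(g,*[proj(P,c)[:,i].astype(np.float32)[None] for i in(0,1)],cv2.INTER_LINEAR)[0].astype(int)
a=np.arange(-80,84,4)/1e3
print("along",list(zip((a*1e3).astype(int),S(np.array([se+v*ey for v in a])))))
b=np.arange(-20,22,2)/1e3
for y in(-.05,-.02,0,.02,.044,.055): print(y,list(zip((b*1e3).astype(int),S(np.array([se+y*ey+v*ex for v in b])))))
for n in("slide","mark","pointer","tube","jaw"): print(n,nets.look_for(n,c)[:2])
```

```text
along [(np.int64(-80), np.int64(106)), (np.int64(-76), np.int64(202)), (np.int64(-72), np.int64(222)), (np.int64(-68), np.int64(218)), (np.int64(-64), np.int64(191)), (np.int64(-60), np.int64(204)), (np.int64(-56), np.int64(221)), (np.int64(-52), np.int64(217)), (np.int64(-48), np.int64(217)), (np.int64(-44), np.int64(219)), (np.int64(-40), np.int64(208)), (np.int64(-36), np.int64(215)), (np.int64(-32), np.int64(221)), (np.int64(-28), np.int64(220)), (np.int64(-24), np.int64(219)), (np.int64(-20), np.int64(217)), (np.int64(-16), np.int64(217)), (np.int64(-12), np.int64(218)), (np.int64(-8), np.int64(217)), (np.int64(-4), np.int64(216)), (np.int64(0), np.int64(219)), (np.int64(4), np.int64(216)), (np.int64(8), np.int64(218)), (np.int64(12), np.int64(220)), (np.int64(16), np.int64(218)), (np.int64(20), np.int64(219)), (np.int64(24), np.int64(219)), (np.int64(28), np.int64(218)), (np.int64(32), np.int64(223)), (np.int64(36), np.int64(224)), (np.int64(40), np.int64(179)), (np.int64(44), np.int64(85)), (np.int64(48), np.int64(93)), (np.int64(52), np.int64(95)), (np.int64(56), np.int64(98)
[... 3713 characters left out ...]
.int64(-4), np.int64(91)), (np.int64(-2), np.int64(96)), (np.int64(0), np.int64(97)), (np.int64(2), np.int64(92)), (np.int64(4), np.int64(83)), (np.int64(6), np.int64(66)), (np.int64(8), np.int64(48)), (np.int64(10), np.int64(43)), (np.int64(12), np.int64(55)), (np.int64(14), np.int64(67)), (np.int64(16), np.int64(72)), (np.int64(18), np.int64(63)), (np.int64(20), np.int64(58))]
slide [{'extent': [193.3, 157.6, 215.7, 190.0], 'score': 0.69}]
mark []
pointer [{'extent': [189.5, 158.4, 214.1, 190.1], 'score': 0.58}]
tube [{'extent': [206.5, 191.2, 242.9, 213.1], 'score': 0.76}, {'extent': [346.3, 270.7, 388.9, 301.6], 'score': 0.59}]
jaw [{'extent': [214.4, 185.9, 238.1, 211.0], 'score': 0.4}]
```

The tube is level and straight in the fork (edges within ±7 mm all along it), but about 5 mm toward -y by its cap boundary. I'll check the seat's y against the prongs in the same camera.

Run:
```python
import pickle,cv2,numpy as np
from h import *
C=pickle.load(open("c.pkl","rb"));c=C["scene"]; g=cv2.cvtColor(c["frame"],cv2.COLOR_RGB2GRAY).astype(np.float32)
r=-.0735;ex=np.array([np.cos(r),np.sin(r),0]);ey=np.array([-np.sin(r),np.cos(r),0]);se=np.array([.6187,-.082,0])
S=lambda P:cv2.remap(g,*[proj(P,c)[:,i].astype(np.float32)[None] for i in(0,1)],cv2.INTER_LINEAR)[0].astype(int)
a=np.arange(-50,56,2)/1e3
print((a*1e3).astype(int).tolist())
for x,z in[(-.017,.098),(-.015,.092),(-.012,.088),(-.01,.084)]: 
    print(x,z,S(np.array([se+v*ey+x*ex+[0,0,z] for v in a])).tolist())
# best lag between the two prongs and their joint centre
```

```text
[-50, -48, -46, -44, -42, -40, -38, -36, -34, -32, -30, -28, -26, -24, -22, -20, -18, -16, -14, -12, -10, -8, -6, -4, -2, 0, 2, 4, 6, 8, 10, 12, 14, 16, 18, 20, 22, 24, 26, 28, 30, 32, 34, 36, 38, 40, 42, 44, 46, 48, 50, 52, 54]
-0.017 0.098 [198, 203, 203, 201, 190, 170, 144, 123, 124, 136, 163, 190, 207, 205, 203, 202, 202, 202, 201, 200, 200, 201, 202, 202, 202, 202, 202, 203, 202, 201, 202, 202, 202, 202, 202, 202, 204, 206, 193, 169, 138, 116, 103, 140, 176, 202, 208, 205, 204, 203, 202, 202, 202]
-0.015 0.092 [203, 204, 203, 193, 163, 114, 95, 87, 110, 139, 178, 201, 202, 200, 207, 205, 204, 203, 202, 202, 202, 202, 201, 201, 201, 201, 202, 202, 202, 202, 202, 201, 201, 201, 203, 204, 206, 198, 170, 124, 100, 89, 96, 125, 171, 192, 203, 202, 205, 204, 203, 203, 203]
-0.012 0.088 [202, 203, 207, 199, 170, 130, 95, 84, 85, 106, 116, 112, 123, 155, 181, 202, 204, 205, 203, 202, 201, 201, 202, 202, 201, 201, 201, 202, 204, 203, 202, 201, 201, 202, 202, 202, 207, 205, 182, 143, 103, 91, 88, 103, 112, 107, 133, 168, 201, 211, 205, 204, 203]
-0.01 0.084 [202, 204, 203, 200, 173, 143, 110, 93, 80, 87, 96, 74, 59, 93, 129, 171, 195, 210, 206, 203, 203, 203, 202, 202, 202, 203, 202, 202, 201, 201, 202, 202, 202, 202, 203, 203, 204, 200, 177, 144, 114, 92, 80, 83, 87, 63, 66, 132, 168, 198, 204, 206, 203]
```

Run:
```python
import pickle,cv2,numpy as np
from h import *
C=pickle.load(open("c.pkl","rb"))
r=-.0735;ex=np.array([np.cos(r),np.sin(r),0]);ey=np.array([-np.sin(r),np.cos(r),0]);g0=np.array([.5473,-.207,0])
a=np.arange(-66,-18,2)/1e3; b=np.arange(-20,22,2)/1e3
for n in C:
    c=C[n];g=cv2.cvtColor(c["frame"],cv2.COLOR_RGB2GRAY).astype(np.float32)
    S=lambda P:cv2.remap(g,*[proj(P,c)[:,i].astype(np.float32)[None] for i in(0,1)],cv2.INTER_LINEAR)[0].astype(int)
    print(n,(a*1e3).astype(int).tolist())
    for z in(.026,.02): 
        for y in (-.072,-.065,-.058): print("mark",z,y,S(np.array([g0+v*ex+y*ey+[0,0,z] for v in a])).tolist())
    print((b*1e3).astype(int).tolist())
    for y in (-.012,0,.012):print("bar",y,S(np.array([g0+v*ex+y*ey+[0,0,.073] for v in b])).tolist())
```

```text
scene [-66, -64, -62, -60, -58, -56, -54, -52, -50, -48, -46, -44, -42, -40, -38, -36, -34, -32, -30, -28, -26, -24, -22, -20]
mark 0.026 -0.072 [205, 202, 203, 203, 202, 204, 203, 204, 207, 206, 193, 171, 149, 117, 75, 67, 72, 131, 183, 205, 210, 206, 203, 203]
mark 0.026 -0.065 [194, 190, 189, 189, 190, 190, 188, 188, 185, 181, 174, 158, 137, 115, 90, 57, 24, 9, 1, 60, 148, 194, 196, 195]
mark 0.026 -0.058 [192, 189, 186, 187, 187, 187, 189, 188, 191, 196, 181, 148, 101, 55, 39, 34, 23, 15, 17, 64, 131, 184, 190, 192]
mark 0.02 -0.072 [198, 198, 199, 200, 200, 199, 199, 196, 190, 183, 173, 139, 99, 60, 26, 12, 74, 150, 191, 202, 205, 201, 200, 199]
mark 0.02 -0.065 [184, 182, 184, 185, 185, 185, 186, 187, 183, 152, 113, 78, 67, 55, 39, 18, 15, 42, 106, 162, 188, 190, 188, 187]
mark 0.02 -0.058 [172, 171, 171, 169, 170, 175, 178, 176, 180, 167, 127, 81, 51, 20, 6, 6, 12, 71, 147, 174, 182, 183, 177, 174]
[-20, -18, -16, -14, -12, -10, -8, -6, -4, -2, 0, 2, 4, 6, 8, 10, 12, 14, 16, 18, 20]
bar -0.012 [201, 201, 201, 200, 201, 202, 206, 215, 210, 139, 66, 26, 6, 5, 4, 0, 12, 51, 144, 
[... 876 characters left out ...]
 216, 215, 214]
mark 0.02 -0.065 [212, 212, 210, 210, 210, 209, 207, 201, 187, 163, 139, 117, 116, 123, 134, 151, 171, 191, 202, 209, 211, 212, 212, 212]
mark 0.02 -0.058 [208, 207, 206, 206, 205, 204, 200, 192, 182, 168, 152, 136, 134, 138, 149, 165, 180, 196, 201, 204, 203, 204, 205, 205]
[-20, -18, -16, -14, -12, -10, -8, -6, -4, -2, 0, 2, 4, 6, 8, 10, 12, 14, 16, 18, 20]
bar -0.012 [207, 206, 204, 199, 185, 164, 132, 97, 62, 32, 32, 44, 69, 113, 151, 183, 197, 205, 207, 210, 212]
bar 0 [190, 170, 151, 134, 122, 103, 81, 55, 37, 28, 30, 39, 60, 92, 125, 153, 174, 182, 185, 184, 186]
bar 0.012 [192, 173, 149, 133, 120, 107, 90, 70, 47, 37, 35, 40, 61, 92, 133, 159, 179, 190, 190, 190, 189]
```

Run:
```python
from bench import sense,ticket
s=sense();print(s["t"],s["tcp_pos"],s["gripper_force"])
print(ticket.sign_off())
```

```text
15.1 [ 0.50622593 -0.20408446  0.06781136] 59.53109800815582
the job is handed in; nothing more can be done
None
```

I handed the job in at 15.1 s, with no verdict returned: by my measurements the tube is home in the fork with the jaw tips over it, about 3–5 mm off-centre along its length (9 mm allowed), and the gripper holds the slide pulled out 41.4 mm, against about 42 mm (±1.5) measured to the mark.

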